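# Cull the misfit vinyl pucks from the inspection rack

### The arm

A 7-joint arm with a two-finger parallel gripper is mounted at the origin on the work surface. World frame = base frame: x ahead of the robot, y to its left, z up, the work surface at z = 0. Lengths are in m, angles in degrees, forces in N, time in s.
With the tool pointing down it reaches from about 0.425 to 0.95 m from the base axis. Payload 16.7 kg.
Tool frame: the origin (TCP) lies at the very end of the fingers, on their centre line; the grasp point (between the pads) lies 19 mm behind it; z points along the fingers, y is the direction in which the jaws open and shut (so a half turn about z gives the same grasp; the last joint's range is limited). The gripper opens to 94 mm and grips with 3 to 60 N. Pads are 16 mm wide; open, the fingers measure 119 mm over their backs; the gripper's body (75 mm by 177 mm) begins 78 mm behind the grasp point.
Start: joints at [-77.779, 24.414, 4.234, 92.017, -1.954, 63.644, -3.845], TCP at [0.24, 0.631, 0.205] pointing down, gripper open.
Joint ranges: [-163.25, 163.25], [-28.42, 122.38], [-70.27, 78.77], [12.13, 141.07], [-58.53, 238.53], [9.26, 117.41], [-156.51, 156.51]. Speed limits (degrees/s): [108.29, 108.29, 136.94, 136.94, 172.46, 172.46, 172.46].

### API

Orientations are given as [roll, pitch, yaw] about the fixed x, y, z axes, in that order (R = Rz(yaw) Ry(pitch) Rx(roll)).
In Python, from station import manip gives the robot as it stands.
- The arm moves only by the tool step_arm, never from a script. Its argument "targets" is a list that holds one entry, the list of rows, each a list of 7 numbers: the shift along the tool's x, y, z in units of 0.1 m (1.0 is 0.1 m), then the turn, a rotation vector about the tool's x, y, z in units of 60 degrees (1.0 is 60 degrees), then the gripper's target within -1 to 1 (fully open at 1, half-way at 0, shut at -1). In form: [[[tx, ty, tz, rx, ry, rz, gripper], ...]]. A call has 1 to 8 rows; each row is the pose to reach, as a shift and turn from the pose measured when the call began, along the tool's axes at that moment; what a row does not reach only later rows make up. A row lasts 1/8 s, in which the tool goes at most 62.5 mm and 10.7 degrees, less where a joint would pass 70% of its speed; a pose out of reach is approached as far as the arm can. A call with a number of a shift or a turn outside -1 to 1 is refused whole. A call with a gripper value outside its range is refused whole. The fingers move at their own pace and stop on an object; "force" is the grip in N (left out, the last holds). Time passes only in rows, so rows that repeat a pose let the fingers close. It gives the time, the measured TCP pose, the force and the opening at its end, in the units of the state.
- manip.read_state(): the state, without advancing time (a new reading comes with each control period).
- manip.capture(name): name is "scene" or "top" or "wrist"; returns a dict with "frame" (420x560x3 uint8, blue, green, red), "fx", "fy", "cx", "cy" (pixels), "rvec" (rotation vector, rad) and "tvec" (3), from world to camera coordinates, as OpenCV has them. Camera axes: x right, y down, z forward; pixel columns grow to the right and rows downward; lengths in m; the calibration is good to about 2 mm. The wrist camera is an equidistant fisheye: a pixel r from the principal point sees the ray r / f radians off the axis. A picture is of the moment at which its call begins. There is no depth.
- manip.sign_off(): hands the job in, once; it reports no verdict.
Trained networks look in a picture, given as the dict that the camera call returned (one of the last four; its "shot" number tells which), for a name from the list of things; names that differ only in an ending like _2 or _b are one class to them, and where a whole thing is asked for, a point or a joint stands for the part that bears it (a point fixed in the world has none). Each returns a list of dicts, best first, with "score" (0 to 1); they miss things now and then, are a little off and sometimes report something else, mostly with a low value. They report only what shows in the picture. A call takes as long as a camera call. They do not tell look-alikes from the thing itself.
- manip.trace(picture, thing): "region" (420x560 bool, what is visible of it) and "centre" ([column, row] in pixels, amid what is visible of it).
The state is a dict: "time_s": time; "joint_positions": joint angles; "joint_vel": joint speeds; "joint_efforts": joint torques, N m; "eef_pos": TCP position; "tool_rot": TCP orientation; "force": force on the tool from outside, world axes, zero at the start; "wrist_torque": the same for the moment, N m; "grip_width": finger opening in m.
Only numpy, scipy, OpenCV 4.12 (cv2) and the standard library are available. Lean on these libraries where they do the work, as an engineer would, in place of code of your own. Each camera call takes 0.05 s, during which the arm holds its last target. There are 200 camera calls.

### The job

Five vinyl pucks stand on edge in the rack under the inspection lamp: one has a chunk broken out of its rim and one is moulded too small. Take these two out and stand each on edge in its own place of the reject stand's cradle, lowering it until it touches before you let go, not dropping it and not pressing it hard. Leave the three good pucks standing in their places and do not disturb the jar, the carton and the brush.

Things in the scene. Friction and masses are not known exactly. Their poses are not given: they have to be found in the camera images.
- rack: Fixed metal inspection rack, foot plate 100 x 400 mm. Origin on the table under its middle; z up, y along the row, +x is its open side, away from the robot. Five puck places at y = -124, -62, 0, 62, 124 mm, x = 0, each between thin dividers (72 mm long in x, tops 34 mm above the table) that leave a slot 28 mm wide.
- rack_seat (a point): Bottom of the rack's V-shaped seat at the middle place, 8 mm above the table (axes as the rack's). The seat's bottom runs along y, its two sides rise at 30 degrees towards +x and -x and carry the puck's rim: an 80 mm puck's centre lies 46 mm above the bottom, a 64 mm puck's 37 mm.
- hood_edge (a point): Middle of the lower +x edge of the fixed lamp hood over the rack, 182 mm above the table (axes as the rack's). The hood spans the whole row, 72 mm from here to -x, 26 mm high, on end posts at y = +-192 mm (10 mm wide). An upright gripper has no room under it; one that comes from the rack's +x side leaning about 36 degrees, fingers pointing back towards the robot and down, has.
- stand: Fixed reject stand: grey foot 130 x 140 mm, 12 mm thick, two 10 mm rods near the robot (x = -60, y = +-45 mm, tops 100 mm above the table). Origin on the table under the cradle's middle; z up, y across the two places. A metal cradle is clamped firmly on the rods at a height that differs each time and is not measured.
- place_left (a point): Point on the table under the cradle's place at the stand's y = +32 mm (axes as the stand's). Above it is a seat like the rack's: 30 degree V, bottom along y, between dividers 72 mm long in x, 28 mm apart, rising 26 mm above the V's bottom. The bottom is anywhere from 21 to 61 mm above this point: a seated 80 mm puck's centre 67 to 107 mm, a 64 mm puck's 58 to 98 mm.
- place_right (a point): The same for the cradle's other place, at the stand's y = -32 mm. Pucks go in with their axis along the stand's y.
- good_a_mid (a point): A good puck: plain black solid disc, 80 mm in diameter, 22 mm thick, standing on its edge in one of the rack's five places (any). The point is its centre; its y axis is the disc's axis.
- good_b_mid (a point): A good puck: plain black solid disc, 80 mm in diameter, 22 mm thick, standing on its edge in one of the rack's five places (any). The point is its centre; its y axis is the disc's axis.
- good_c_mid (a point): A good puck: plain black solid disc, 80 mm in diameter, 22 mm thick, standing on its edge in one of the rack's five places (any). The point is its centre; its y axis is the disc's axis.
- chipped_mid (a point): The broken puck: black disc like the good ones (80 mm in diameter, 22 mm thick, about 130 g) with a wedge-shaped chunk missing: gap about 50 mm wide at the rim, its tip 17 mm from the centre, at the start pointing up (14 degrees from vertical towards the rack's -x). The point is the full disc's centre, y its axis. Stands in any of the rack's places.
- undersize_mid (a point): The undersized puck: plain black disc, only 64 mm in diameter, 22 mm thick, about 100 g. The point is its centre; its y axis is the disc's axis. Stands on edge in any of the rack's places.
- jar_mid (a point): Bystander: amber glass jar, 60 mm in diameter, 85 mm high; the point is its centre.
- carton_mid (a point): Bystander: closed cardboard carton, 70 x 110 x 60 mm high; the point is its centre.
- brush_grip (a point): Bystander: hand brush lying on the table; the point is on its handle.
Mind the look-alikes: they are no part of the job. What is shaped like the part that bears chipped_mid but blue, turquoise or yellow is not meant.

How it is judged (in metres and radians):
At the end, for the whole second after the job is handed in: Both misfits stand at rest on edge in the cradle: centre within 12 mm of x = 0 and 8 mm of y = +-32 mm of the stand, 50 (small) or 55 (chipped) to 120 mm high, axis within 0.3 rad of its y. Good pucks within 12 mm of their start, axis within 0.3 rad of the rack's y (x of chipped_mid in the frame of stand between -0.012 and 0.012 m and (y of chipped_mid in the frame of stand between 0.024 and 0.04 m or y of chipped_mid in the frame of stand between -0.04 and -0.024 m) and z of chipped_mid in the frame of stand between 0.055 and 0.12 m and angle between the y axis of each of chipped_mid, undersize_mid and the y axis of stand, either way round below 0.3 rad and linear speed of each of chipped, undersize below 0.03 m/s and x of undersize_mid in the frame of stand between -0.012 and 0.012 m and (y of undersize_mid in the frame of stand between 0.024 and 0.04 m or y of undersize_mid in the frame of stand between -0.04 and -0.024 m) and z of undersize_mid in the frame of stand between 0.05 and 0.12 m and distance of each of good_a_mid, good_b_mid, good_c_mid from where it was at the start of the episode below 0.012 m and angle between the y axis of each of good_a_mid, good_b_mid, good_c_mid and the y axis of rack, either way round below 0.3 rad); the robot touches nothing.
It fails at once if a misfit puck is dropped into the cradle or thrown at it instead of being set down (faster than 0.5 m/s there) ((horizontal distance between chipped_mid and stand below 0.06 m and height (world z) of chipped_mid below 0.125 m and linear speed of chipped above 0.5 m/s) or (horizontal distance between undersize_mid and stand below 0.06 m and height (world z) of undersize_mid below 0.125 m and linear speed of undersize above 0.5 m/s)).
It fails at once if a misfit puck is pressed onto the stand with more than 45 N (contact force between any of chipped, undersize and stand above 45 N).
It fails at once if a good puck is taken out of its place or knocked over (moved more than 20 mm) (distance of any of good_a_mid, good_b_mid, good_c_mid from where it was at the start of the episode above 0.02 m).
It fails at once if the jar, the carton or the brush is shifted more than 20 mm (distance of any of jar_mid, carton_mid, brush_grip from where it was at the start of the episode above 0.02 m).
It also fails if it takes over 64 s, if anything falls off the work surface, if the arm or the gripper's body presses on something with over 40 N, if the wrist force passes 120 N, or if a joint passes its speed limit or range.

## Working session

There is one attempt and no reset: what is moved stays moved. The work goes in short steps, Python scripts to look and compute and a tool call to move; the robot and the scene stay as the last step left them, time stands still between calls to the robot, and variables do not carry over. Pictures are saved under pics/ and viewed, about 8 in all and at most 12, crops included, and the job is handed in when it is done.

Besides the shell and the picture viewer there is one more tool, called after "Call:" by a JSON object that holds its "name" and its "arguments". step_arm: Moves the arm, as the interface text tells. Shifts and turns lie within -1 to 1; 1 stands for 0.1 m of shift or 60 degrees of turn. Its arguments: {"type":"object","properties":{"targets":{"type":"array"},"force":{"type":"number"}},"required":["targets"]}

```bash
ls; mkdir -p pics
python3 - <<'E'
from station import manip
import cv2,pickle,numpy as np
print(manip.read_state())
P={}
for n in("scene","top"):
    p=manip.capture(n); P[n]=p
    print(n,p["fx"],p["fy"],p["cx"],p["cy"],p["rvec"],p["tvec"])
    cv2.imwrite(f"pics/{n}0.png",p["frame"])
    for t in("rack","stand","chipped_mid","undersize_mid","good_a_mid","jar_mid","carton_mid","brush_grip"):
        for d in manip.trace(p,t)[:6]:
            r=d["region"];ys,xs=np.nonzero(r)
            print(n,t,round(d["score"],2),np.round(d["centre"],1),r.sum(),xs.min(),xs.max(),ys.min(),ys.max())
pickle.dump(P,open("p0.pkl","wb"))
a=np.hstack([P["scene"]["frame"],P["top"]["frame"]])
E
```

```text
pics
{'time_s': 0.0, 'joint_positions': array([-77.77933113,  24.44988487,   4.23096222,  92.05188015,
        -1.95586695,  63.64218829,  -3.84340903]), 'joint_vel': array([-0.02169714, -0.01316467,  0.03224501,  0.0646079 ,  0.0764327 ,
       -0.00877675,  0.00092149]), 'joint_efforts': array([-5.51787889e-04, -9.35852695e+01,  3.66687454e+00, -4.54169440e+01,
       -4.88816912e-02,  2.05938524e-02,  2.08726319e-04]), 'eef_pos': array([0.23940826, 0.63065678, 0.20477546]), 'tool_rot': array([-1.79928254e+02,  3.30471052e-03,  1.59212358e+02]), 'force': array([ 0.02017745, -0.32870761, -0.23578521]), 'wrist_torque': array([ 0.03762023,  0.00564639, -0.06729692]), 'grip_width': 0.09403153690485225}
scene 460.4482876152534 460.4482876152534 274.8145179473273 209.04435021245615 [ 0.90707466  2.39637845 -1.22199201] [ 0.44297497 -0.11726817  1.68448195]
scene rack 0.76 [314.3 221.5] 5668 249 370 163 300
scene rack 0.62 [300.1 240.6] 451 289 314 228 252
scene rack 0.43 [225.2 194.5] 1374 200 253 163 213
scene stand 0.64 [227.9 190.2] 1391 200 253 164 213
scene stand 0.55 [288.6 226.6] 
[... 792 characters left out ...]
6826802  0.07749617] [0.0074719  0.55665271 1.54534604]
top rack 0.68 [259.1 214.5] 4980 175 329 195 236
top stand 0.76 [386.  222.9] 2086 357 414 193 247
top chipped_mid 0.82 [297.  164.3] 556 280 307 148 175
top chipped_mid 0.79 [198.3 260.7] 563 184 211 246 274
top chipped_mid 0.61 [248.6 261.2] 598 240 268 250 277
top chipped_mid 0.58 [222.7 170. ] 533 209 236 155 182
top undersize_mid 0.32 [385.5 222.1] 2144 357 416 193 248
top good_a_mid 0.21 [359.1 169.7] 715 335 403 164 180
top jar_mid 0.81 [143.7 250.5] 453 132 157 240 260
top carton_mid 0.55 [141.7 194.4] 1069 118 161 183 210
top brush_grip 0.68 [139.9 195.8] 1087 118 161 183 211
top brush_grip 0.6 [362.2 169.3] 689 335 402 164 180
```

Run:
```python
import cv2,pickle
P=pickle.load(open("p0.pkl","rb"))
cv2.imwrite("pics/a_scene.png",cv2.resize(P["scene"]["frame"][150:320,170:440],None,fx=2.9,fy=2.9,interpolation=cv2.INTER_CUBIC))
cv2.imwrite("pics/a_top.png",cv2.resize(P["top"]["frame"][130:300,110:440],None,fx=2.4,fy=2.4,interpolation=cv2.INTER_CUBIC))
```

```text
(no output)
```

View pics/a_scene.png

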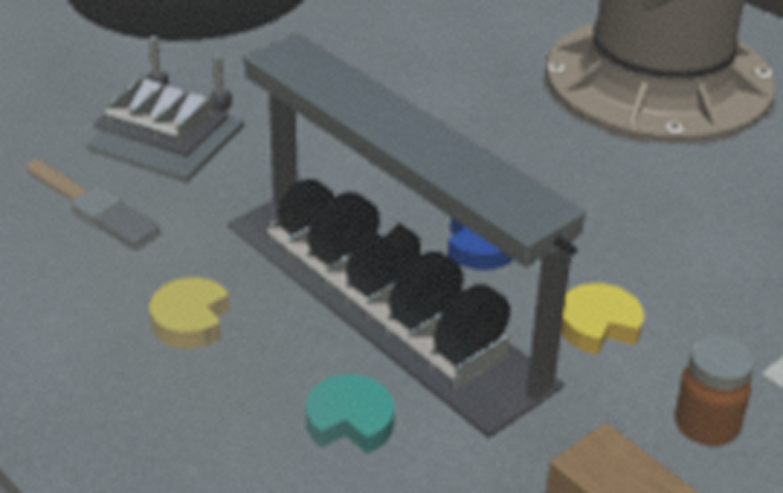

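View pics/a_top.png

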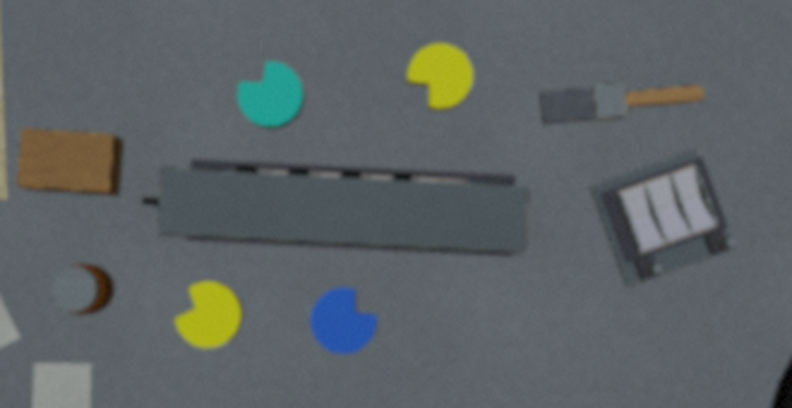

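The pictures show five pucks standing in the rack. In the scene crop they are at about (305,205), (343,228), (385,265), (425,290) and (472,325). The third, at (385,265), has a notch in its top, so it is the chipped one. The leftmost, at (305,205), looks smaller. The look-alikes, one blue, one turquoise and two yellow, lie flat on the table. The stand is at the far left in the scene and at the right in the top view.

Next I fit the rack and stand poses.

```bash
cat > h.py <<'E'
import numpy as np,cv2,pickle
from scipy.spatial.transform import Rotation as R
from scipy.optimize import minimize,least_squares
def K(p): return np.array([[p["fx"],0,p["cx"]],[0,p["fy"],p["cy"]],[0,0,1.]])
def proj(p,X,fish=False):
    X=np.asarray(X,float).reshape(-1,1,3); r=np.array(p["rvec"],float); t=np.array(p["tvec"],float)
    if fish: return cv2.fisheye.projectPoints(X,r,t,K(p),np.zeros(4))[0].reshape(-1,2)
    return cv2.projectPoints(X,r,t,K(p),None)[0].reshape(-1,2)
def place(q,X):  # q=(x,y,yaw deg)
    return R.from_euler("z",q[2],degrees=True).apply(np.asarray(X,float))+[q[0],q[1],0]
def box(x0,x1,y0,y1,z0,z1): return np.array([[x,y,z] for x in(x0,x1) for y in(y0,y1) for z in(z0,z1)])
def onplane(p,uv,z):
    Rm=R.from_rotvec(np.ravel(p["rvec"])).as_matrix(); d=Rm.T@np.array([(uv[0]-p["cx"])/p["fx"],(uv[1]-p["cy"])/p["fy"],1]); c=-Rm.T@np.ravel(p["tvec"])
    return c+d*(z-c[2])/d[2]
def mask(p,q,boxes,s=4,fish=False):
    m=np.zeros((420*s,560*s),np.uint8)
    for b in boxes:
        h=cv2.convexHull(((proj(p,place(q,b),fish)+.5)*s).astype(np.float32)).astype(np.int32); cv2.fillConvexPoly(m,h,255)
    return cv2.resize(m,(560,420),interpolation=cv2.INTER_AREA)/255.
E
python3 - <<'E'
from h import *
P=pickle.load(open("p0.pkl","rb")); T,S=P["top"],P["scene"]
c=lambda l:[(110+(a+.0)/2.4,130+b/2.4) for a,b in l]
hood=[onplane(T,u,.208) for u in c([(161,167),(527,186),(526,251),(159,235)])]
print(np.round(hood,4))
d=hood[0]-hood[1];print("hood len",np.linalg.norm(d),"wid",np.linalg.norm(hood[0]-hood[3]),"yaw",np.degrees(np.arctan2(-d[0],d[1])),"mid +x edge",(hood[0]+hood[1])/2)
f=[onplane(T,u,.004) for u in c([(191,160),(514,177)])];print("foot +x corners",np.round(f,4),np.linalg.norm(f[0]-f[1]))
# refine from gray gradient: stand rods
tp=c([(657,268),(729,243)]); sp=[(170+a/2.9,150+b/2.9) for a,b in[(218,60),(154,38)]]
print("rods",[onplane(T,u,.1) for u in tp],[onplane(S,u,.1) for u in sp])
def res(q):
    X=place(q,[[-.06,.045,.1],[-.06,-.045,.1]]); return np.r_[(proj(T,X)-tp).ravel(),(proj(S,X)-sp).ravel()]
r=least_squares(res,[.5,-.25,18]);print("stand",r.x,r.fun)
for n in P: print(n,np.round(proj(P[n],place(r.x,box(-.065,.065,-.07,.07,0,.012)))[1::2],1).tolist())
# pucks apparent: project rack pucks with guess
E
```

```text
[[ 0.5737  0.2676  0.208 ]
 [ 0.5584 -0.1257  0.208 ]
 [ 0.4887 -0.1251  0.208 ]
 [ 0.5006  0.2678  0.208 ]]
hood len 0.39364578475292195 wid 0.07313541221587215 yaw -2.2302443767037343 mid +x edge [0.56607763 0.07094629 0.208     ]
foot +x corners [[ 0.6025  0.269   0.004 ]
 [ 0.5867 -0.1298  0.004 ]] 0.399153405047331
rods [array([ 0.4748117 , -0.28662782,  0.1       ]), array([ 0.50470858, -0.36965615,  0.1       ])] [array([ 0.47650143, -0.27629455,  0.1       ]), array([ 0.50198923, -0.36737648,  0.1       ])]
stand [ 0.545509   -0.3068785  19.17511127] [-0.92100672  0.26103259 -0.20275614  0.39113705 -0.85086075 -1.15120146
 -0.67463917 -0.02329518]
scene [[219.6, 181.9], [252.6, 192.4], [197.4, 200.3], [231.5, 212.0]]
top [[414.5, 231.7], [369.3, 246.8], [399.7, 189.9], [354.9, 204.8]]
```

Run:
```python
from h import *
from station import manip
P={n:manip.capture(n) for n in("scene","top")}
pickle.dump(P,open("p1.pkl","wb"))
reg={(n,t):manip.trace(P[n],t)[0]["region"].astype(float) for n in P for t in("rack","stand")}
pickle.dump(reg,open("reg.pkl","wb"))
def fit(t,q0,boxes,views,step):
    def cost(v):
        c=0
        for n in views:
            g=cv2.GaussianBlur(reg[n,t],(0,0),1.); m=cv2.GaussianBlur(mask(P[n],v,boxes(v)),(0,0),1.)
            c+=((g-m)**2).sum()/reg[n,t].sum()
        return c
    sx=np.vstack([q0]+[np.array(q0)+np.eye(len(q0))[i]*step[i] for i in range(len(q0))])
    r=minimize(cost,q0,method="Nelder-Mead",options=dict(initial_simplex=sx,maxiter=250,xatol=1e-4,fatol=1e-5));return np.round(r.x,4),r.fun
rb=lambda v:[box(-.05,.05,-.2,.2,0,.006),box(v[3]-.072,v[3],-.197,.197,.182,.208)]
print("rack top",fit("rack",[.5446,.0716,-2.2,.0215],rb,["top"],[.005,.005,1,.004]))
sb=lambda v:[box(-.065,.065,-.07,.07,0,.012),box(-.045,.04,-.052,.052,v[3]-.015,v[3]+.02)]
for vs in(["top"],["scene"],["top","scene"]):
    print("stand",vs,fit("stand",[.5455,-.307,19,.04],sb,vs,[.005,.005,2,.01]))
```

```text
rack top (array([ 0.5481,  0.0724, -2.0687,  0.021 ]), np.float64(0.01308855776958136))
stand ['top'] (array([ 0.5403, -0.311 , 19.3992,  0.0515]), np.float64(0.009569814980147999))
stand ['scene'] (array([ 0.5361, -0.3129, 19.8664,  0.0305]), np.float64(0.06270213948801477))
stand ['top', 'scene'] (array([ 0.5394, -0.311 , 20.7691,  0.0318]), np.float64(0.08024847875318998))
```

```bash
cat >> h.py <<'E'
RACK=[.547,.0722,-2.1]; STAND=[.540,-.311,19.4]
def toolR(yaw,lean):  # fingers lean: z=(-sin,0,-cos) in frame with yaw, tool y = frame y
    l=np.radians(lean); z=np.array([-np.sin(l),0,-np.cos(l)]); y=np.array([0,1.,0]); x=np.cross(y,z)
    return R.from_euler("z",yaw,degrees=True)*R.from_matrix(np.c_[x,y,z])
def tcp(frame,g,lean=36): # grasp point g (m, in frame) -> tcp world pos
    l=np.radians(lean); return place(frame,np.array(g)+.019*np.array([-np.sin(l),0,-np.cos(l)]))
def state():
    from station import manip
    s=manip.read_state(); return s,np.array(s["eef_pos"]),R.from_euler("xyz",s["tool_rot"],degrees=True)
def row(p,r,p1,r1):
    return np.round(np.r_[r.inv().apply(p1-p)/.1,(r.inv()*r1).as_rotvec(degrees=True)/60],3).tolist()
E
python3 - <<'E'
from h import *
s,p,r=state()
l=np.radians(36);u=np.array([np.sin(l),0,np.cos(l)])
t=tcp(RACK,np.array([.005,0,.061])+.18*u);print(t,p)
r1=toolR(RACK[2],36)
print(row(p,r,np.array([.24,.63,.36]),r))
print(row(p,r,t,r1)); print(row(p,r,t+[0,0,.15],r1))
E
```

```text
[0.64656651 0.06854906 0.19125174] [0.23957358 0.63101752 0.20544341]
[-0.008, -0.008, -1.546, 0.0, 0.0, 0.0]
[-5.801, -3.814, 0.142, 0.098, 0.595, -0.301]
[-5.801, -3.814, -1.358, 0.098, 0.595, -0.301]
```

Call:
{"name": "step_arm", "arguments": {"targets": [[[-1, -0.66, -1, 0, 0, 0, -0.15], [-1, -0.66, -1, 0, 0, 0, -0.15], [-1, -0.66, -1, 0, 0, 0, -0.15]]], "force": 20}}

```text
time_s: 1.58
eef_pos: [0.3118, 0.5323, 0.308]
tool_rot: [179.9, 0.0, 159.1]
force: [-0.2, 1.0, 0.0]
grip_width: 0.0673
```

Call:
{"name": "step_arm", "arguments": {"targets": [[[-1, -0.66, -0.4, 0, 0, 0, -0.15], [-1, -0.66, -0.4, 0, 0, 0, -0.15], [-1, -0.66, -0.4, 0, 0, 0, -0.15]]]}}

```text
time_s: 1.95
eef_pos: [0.3846, 0.432, 0.3497]
tool_rot: [179.7, 0.1, 158.7]
force: [-0.6, 0.8, -0.3]
grip_width: 0.0404
```

Call:
{"name": "step_arm", "arguments": {"targets": [[[-1, -0.66, 0, 0, 0, 0, -0.15], [-1, -0.66, 0, 0, 0, 0, -0.15], [-1, -0.66, 0, 0, 0, 0, -0.15]]]}}

```text
time_s: 2.33
eef_pos: [0.4561, 0.3309, 0.3493]
tool_rot: [179.7, 0.1, 158.4]
force: [0.0, 0.2, 0.2]
grip_width: 0.0394
```

Call:
{"name": "step_arm", "arguments": {"targets": [[[-1, -0.66, 0, 0, 0, 0, -0.15], [-1, -0.66, 0, 0, 0, 0, -0.15], [-1, -0.66, 0, 0, 0, 0, -0.15]]]}}

```text
time_s: 2.7
eef_pos: [0.5265, 0.2299, 0.3489]
tool_rot: [179.8, 0.2, 158.1]
force: [0.1, 2.0, 0.1]
grip_width: 0.0399
```

Call:
{"name": "step_arm", "arguments": {"targets": [[[-1, -0.66, 0, 0.1, 0.6, -0.3, -0.15], [-1, -0.66, 0, 0.1, 0.6, -0.3, -0.15], [-1, -0.66, 0, 0.1, 0.6, -0.3, -0.15], [-1, -0.66, 0, 0.1, 0.6, -0.3, -0.15], [-1, -0.66, 0, 0.1, 0.6, -0.3, -0.15]]]}}

```text
time_s: 3.32
eef_pos: [0.5952, 0.133, 0.3437]
tool_rot: [-179.9, -36.6, 176.9]
force: [-0.4, 0.5, -0.8]
grip_width: 0.04
```

Run:
```python
from h import *
s,p,r=state()
l=np.radians(36);u=np.array([np.sin(l),0,np.cos(l)])
t=tcp(RACK,np.array([.005,0,.061])+.18*u)
print(p,s["joint_positions"],row(p,r,t,toolR(RACK[2],36)))
```

```text
[0.59520153 0.13302213 0.34370215] [-24.39990209  38.33744086  21.50556003  64.45226336 -18.47924711
 115.78179606  81.44211658] [-1.349, -0.614, 0.897, 0.009, -0.011, -0.014]
```

Call:
{"name": "step_arm", "arguments": {"targets": [[[-1, -0.61, 0, 0, 0, 0, -0.15], [-1, -0.61, 0, 0, 0, 0, -0.15], [-1, -0.61, 0, 0, 0, 0, -0.15]]]}}

```text
time_s: 3.7
eef_pos: [0.6726, 0.0665, 0.2805]
tool_rot: [-179.7, -36.7, 176.6]
force: [-0.8, 0.3, 0.2]
grip_width: 0.04
```

Call:
{"name": "step_arm", "arguments": {"targets": [[[-0.35, 0, 0.9, 0, 0, 0, -0.15], [-0.35, 0, 0.9, 0, 0, 0, -0.15], [-0.35, 0, 0.9, 0, 0, 0, -0.15]]]}}

```text
time_s: 4.08
eef_pos: [0.6453, 0.0698, 0.1872]
tool_rot: [-179.8, -36.8, 176.7]
force: [0.4, 0.2, 0.6]
grip_width: 0.0397
```

Run:
```python
from h import *
from station import manip
s,p,r=state()
l=np.radians(36);u=np.array([np.sin(l),0,np.cos(l)])
t=tcp(RACK,np.array([.005,0,.061])+.18*u)
print(s["time_s"],p,s["joint_positions"],row(p,r,t,toolR(RACK[2],36)))
w=manip.capture("wrist"); pickle.dump(w,open("w1.pkl","wb"))
f=w["frame"].copy(); print(w["fx"],w["cx"],w["cy"],w["rvec"],w["tvec"])
for d in manip.trace(w,"chipped_mid")[:4]:print(d["score"],d["centre"],d["region"].sum())
def dot(X,c,fr=RACK):
    for q in proj(w,place(fr,X),True): cv2.circle(f,tuple(np.round(q).astype(int)),2,c,-1)
a=np.linspace(0,2*np.pi,24,endpoint=False)
for i,y in enumerate([-.124,-.062,0,.062,.124]):
    rr,h=(.032,.045) if i==0 else (.04,.054)
    dot(np.c_[rr*np.cos(a),0*a+y,h+rr*np.sin(a)],(0,255,255))
dot([[.021,-.197,.182],[.021,.197,.182],[.05,.2,.003],[.05,-.2,.003]],(0,0,255))
cv2.imwrite("pics/w1.png",cv2.resize(f,None,fx=1.4,fy=1.4))
```

```text
4.075 [0.64531746 0.06984473 0.1871579 ] [-18.35452068  48.39008278  20.03091143  65.77299779 -16.98398058
 105.21794375  88.12194174] [0.014, -0.012, -0.041, 0.008, -0.014, -0.016]
325.19226210127806 280.30251591440907 209.814554907195 [ 2.04992602  1.93951967 -0.40361218] [-0.10470871 -0.4907441   0.61533582]
0.86 [276.3, 194.5] 1614
0.77 [279.5, 146.9] 177
0.71 [388.9, 141.4] 170
0.4 [222.9, 358.4] 28
```

View pics/w1.png

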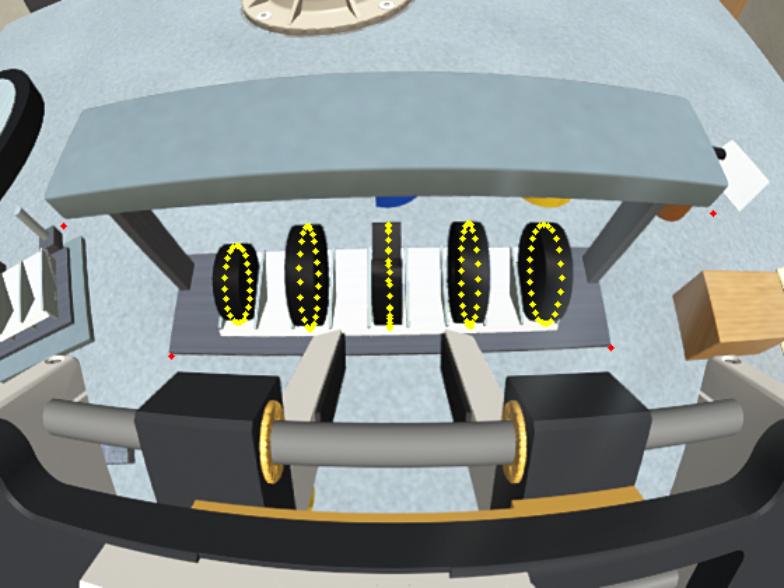

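The wrist picture matches the rack model closely. The small puck is the leftmost, at (237,285), which is y=-124. The middle puck at (388,275) has the notch and is at y=0. These are the two to take, and the other black discs are full size. I'll approach the chipped one.

Call:
{"name": "step_arm", "arguments": {"targets": [[[0.01, -0.012, 0.9, 0.008, -0.014, -0.016, -0.15], [0.01, -0.012, 0.9, 0.008, -0.014, -0.016, -0.15]]]}}

```text
time_s: 4.42
eef_pos: [0.5923, 0.0715, 0.119]
tool_rot: [179.9, -35.6, 178.0]
force: [0.0, 0.1, 1.0]
grip_width: 0.0397
```

Run:
```python
from h import *
s,p,r=state()
t=tcp(RACK,np.array([.005,0,.061]))
print(s["time_s"],p,row(p,r,t,toolR(RACK[2],36)),s["force"],s["joint_positions"])
```

```text
4.425 [0.59227539 0.07145905 0.11897802] [-0.009, -0.009, 0.896, 0.0, 0.006, 0.001] [0.03095978 0.14048061 1.02166217] [-20.44681626  45.89476824  19.2084407   78.90367504 -16.28495651
  93.51408504  89.93877386]
```

Move in slowly, then close.

Call:
{"name": "step_arm", "arguments": {"targets": [[[-0.005, -0.01, 0.4, 0, 0.006, 0, -0.15], [-0.01, -0.01, 0.7, 0, 0.006, 0, -0.15], [-0.01, -0.01, 0.89, 0, 0.006, 0, -0.15], [-0.01, -0.01, 0.89, 0, 0.006, 0, -0.15]]]}}

```text
time_s: 4.92
eef_pos: [0.5417, 0.0727, 0.0467]
tool_rot: [179.9, -35.9, 178.0]
force: [0.7, 0.1, 0.2]
grip_width: 0.0401
```

Call:
{"name": "step_arm", "arguments": {"targets": [[[0, 0, 0, 0, 0, 0, -0.9], [0, 0, 0, 0, 0, 0, -0.9], [0, 0, 0, 0, 0, 0, -0.9], [0, 0, 0, 0, 0, 0, -0.9]]], "force": 25}}

```text
time_s: 5.42
eef_pos: [0.5427, 0.0727, 0.0474]
tool_rot: [179.9, -35.8, 178.0]
force: [5.2, 0.2, 6.1]
grip_width: 0.0219
```

Call:
{"name": "step_arm", "arguments": {"targets": [[[0, 0, -0.15, 0, 0, 0, -0.9], [0, 0, -0.4, 0, 0, 0, -0.9], [0, 0, -0.7, 0, 0, 0, -0.9], [0, 0, -1, 0, 0, 0, -0.9], [0, 0, -1, 0, 0, 0, -0.9]]]}}

```text
time_s: 6.05
eef_pos: [0.6032, 0.0702, 0.1302]
tool_rot: [179.9, -35.6, 178.0]
force: [-0.6, -0.0, -1.5]
grip_width: 0.0219
```

Call:
{"name": "step_arm", "arguments": {"targets": [[[-0.5, 0, -0.5, 0, 0, 0, -0.9], [-1, 0, -1, 0, 0, 0, -0.9], [-1, 0, -1, 0, 0, 0, -0.9]]]}}

```text
time_s: 6.42
eef_pos: [0.7437, 0.0649, 0.1524]
tool_rot: [179.9, -35.7, 178.0]
force: [1.1, -0.2, -1.9]
grip_width: 0.0221
```

```bash
cat >> h.py <<'E'
def standpre(y,d,zc,back=0,lean=36): # tcp for puck centre at (0,y,zc) in stand, grasp offset d, backed off along tool
    l=np.radians(lean); u=np.array([np.sin(l),0,np.cos(l)])
    return tcp(STAND,np.array([0,y,zc])+np.array(d)+back*u,lean)
E
python3 - <<'E'
from h import *
s,p,r=state()
d=[.0065,0,.0085]
print(s["time_s"],p,s["grip_width"],s["force"],s["joint_positions"])
print(row(p,r,standpre(.032,d,.13,.10),toolR(STAND[2],36)),standpre(.032,d,.13,.1))
E
```

```text
6.425 [0.74370595 0.06485311 0.15239106] 0.022066675015445143 [ 1.08580039 -0.24666917 -1.90767111] [-14.2504662   60.50961303  19.63513328  45.4709754  -18.86707107
 111.79854821  87.89415675]
[1.533, -3.333, 0.46, 0.21, 0.006, -0.289] [ 0.58040919 -0.26284343  0.20403038]
```

Call:
{"name": "step_arm", "arguments": {"targets": [[[0, -0.5, -0.2, 0, 0, 0, -0.9], [0, -1, -0.4, 0, 0, 0, -0.9], [0, -1, -0.4, 0, 0, 0, -0.9]]]}}

```text
time_s: 6.8
eef_pos: [0.7637, -0.042, 0.1845]
tool_rot: [-179.9, -35.6, 177.5]
force: [0.5, 0.2, -1.9]
grip_width: 0.0222
```

Call:
{"name": "step_arm", "arguments": {"targets": [[[0.1, -0.5, 0, 0, 0, 0, -0.9], [0.2, -1, 0, 0, 0, 0, -0.9], [0.2, -1, 0, 0, 0, 0, -0.9]]]}}

```text
time_s: 7.18
eef_pos: [0.7417, -0.1458, 0.1964]
tool_rot: [-179.8, -35.7, 177.1]
force: [-1.1, 0.7, -0.7]
grip_width: 0.0218
```

Call:
{"name": "step_arm", "arguments": {"targets": [[[0.2, -0.5, 0, 0.1, 0, -0.14, -0.9], [0.4, -1, 0, 0.2, 0.006, -0.28, -0.9], [0.4, -1, 0, 0.21, 0.006, -0.29, -0.9], [0.4, -1, 0, 0.21, 0.006, -0.29, -0.9]]]}}

```text
time_s: 7.68
eef_pos: [0.7048, -0.242, 0.2195]
tool_rot: [-179.9, -36.1, -161.3]
force: [0.3, 1.1, -1.8]
grip_width: 0.0219
```

Run:
```python
from h import *
from station import manip
s,p,r=state()
d=[.0065,0,.0085]
print(s["time_s"],p,s["grip_width"],s["force"],s["joint_positions"])
print(row(p,r,standpre(.032,d,.13,.10),toolR(STAND[2],36)))
w=manip.capture("wrist"); pickle.dump(w,open("w2.pkl","wb"))
f=w["frame"].copy()
def dot(X,c,fr=STAND):
    for q in proj(w,place(fr,X),True):
        if (abs(q)<2000).all(): cv2.circle(f,tuple(np.round(q).astype(int)),2,c,-1)
dot(box(-.065,.065,-.07,.07,0,.012)[1::2],(0,0,255)); dot([[-.06,.045,.1],[-.06,-.045,.1]],(0,255,255))
cv2.imwrite("pics/w2.png",cv2.resize(f,None,fx=1.4,fy=1.4))
```

```text
7.675 [ 0.70479241 -0.24201932  0.21952377] 0.02186791079041463 [ 0.25429348  1.13589699 -1.84126061] [-4.96992496e-02  5.34452670e+01  1.67803188e+01  5.07211704e+01
  5.48897874e+00  1.08072201e+02  1.22891150e+02]
[0.915, 0.204, 0.858, 0.004, -0.001, -0.01]
```

View pics/w2.png

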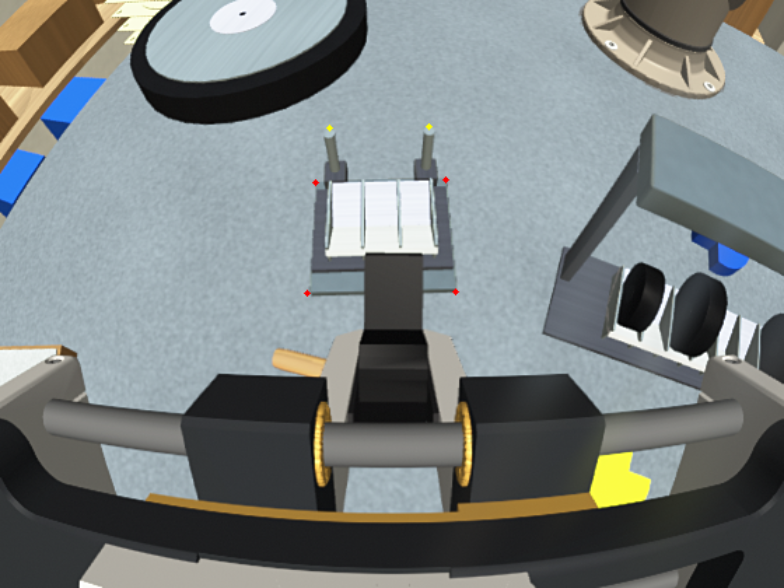

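Run:
```python
from h import *
w=pickle.load(open("w2.pkl","rb"))
c=w["frame"][85:215,215:335]
cv2.imwrite("pics/w2c.png",cv2.resize(c,None,fx=4.6,fy=4.6,interpolation=cv2.INTER_CUBIC))
```

```text
(no output)
```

View pics/w2c.png

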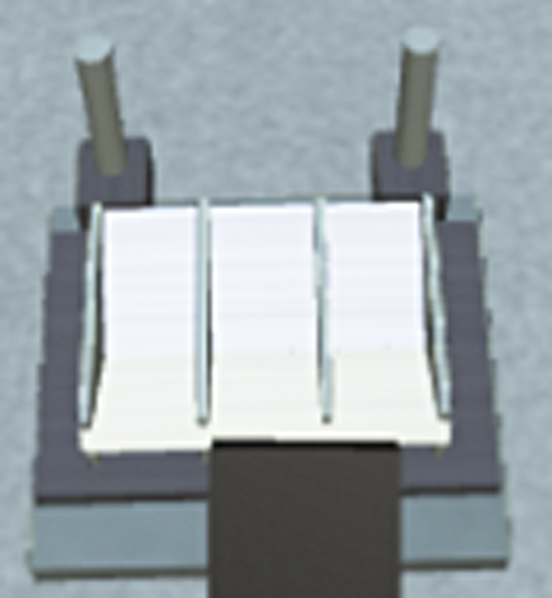

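Run:
```python
from h import *
w=pickle.load(open("w2.pkl","rb"))
px=lambda l:np.array([(215+a/4.6-.4,85+b/4.6-.4) for a,b in l])
rods=px([(94,48),(421,38)]); far=px([(96,203),(203,203),(320,202),(428,199)]); near=px([(85,422),(203,421),(327,420),(444,413)])
ff=px([(50,208),(480,197)]); fn=px([(34,575),(508,565)])
U=np.vstack([rods,far,near,ff,fn])
def pts(v):
    x,y,yaw,h,a,b=v; ys=[-b,-a,a,b]
    X=[[-.06,-.045,.1],[-.06,.045,.1]]+[[-.036,k,h+.026] for k in ys]+[[.036,k,h+.026] for k in ys]+[[-.065,-.07,.012],[-.065,.07,.012],[.065,-.07,0],[.065,.07,0]]
    return place([x,y,yaw],X)
for rows in(slice(0,14),slice(0,10)):
    r=least_squares(lambda v:(proj(w,pts(v),True)-U)[rows].ravel(),[.54,-.311,19.4,.04,.017,.047],x_scale=[.01,.01,1,.01,.01,.01])
    print(np.round(r.x,4)); print(np.round(r.fun.reshape(-1,2),1).tolist())
```

```text
[ 5.39000e-01 -3.10000e-01  2.00994e+01  2.30000e-02  1.70000e-02
  4.88000e-02]
[[0.0, -3.6], [-0.2, -3.2], [0.2, 1.1], [0.3, 0.3], [-0.1, -0.1], [-0.0, 0.3], [0.0, -0.2], [-0.2, -0.7], [0.1, -1.1], [0.2, 0.0], [0.1, -0.2], [-0.3, 0.0], [-0.2, 3.2], [0.1, 3.1]]
[ 5.44400e-01 -3.07900e-01  2.00846e+01  3.19000e-02  1.65000e-02
  4.76000e-02]
[[-0.2, -0.3], [0.2, 0.1], [0.2, 0.6], [0.3, -0.3], [-0.1, -0.6], [-0.1, -0.3], [-0.1, 0.5], [-0.3, -0.0], [0.0, -0.4], [0.1, 0.7]]
```

```bash
sed -i 's/STAND=\[.*\]$/STAND=[.5445,-.3078,19.9]/' h.py
cat > plan.py <<'E'
from h import *
import sys
y,zc=float(sys.argv[1]),float(sys.argv[2]); d=eval(sys.argv[3]) if len(sys.argv)>3 else [.0065,0,.0085]
s,p,r=state()
t=standpre(y,d,zc); print(s["time_s"],p,t,row(p,r,t,toolR(STAND[2],36)),s["force"],s["grip_width"])
E
python3 plan.py .032 .113
```

```text
7.725 [ 0.70491385 -0.24211035  0.21922491] [ 0.52921866 -0.27929964  0.10612868] [0.775, 0.216, 1.964, 0.009, -0.002, -0.016] [ 0.07742869 -0.3870336  -1.75260076] 0.021835939838370882
```

Call:
{"name": "step_arm", "arguments": {"targets": [[[0.4, 0.1, 0.4, 0, 0, 0, -0.9], [0.775, 0.216, 0.98, 0.009, -0.002, -0.016, -0.9], [0.775, 0.216, 0.98, 0.009, -0.002, -0.016, -0.9]]]}}

```text
time_s: 8.1
eef_pos: [0.5791, -0.2599, 0.1839]
tool_rot: [179.7, -36.3, -160.1]
force: [0.8, -0.1, -0.2]
grip_width: 0.0217
```

Call:
{"name": "step_arm", "arguments": {"targets": [[[0, 0, 0.4, 0, 0, 0, -0.9], [0, 0, 0.75, 0, 0, 0, -0.9], [0, 0, 0.9, 0, 0, 0, -0.9], [0, 0, 0.9, 0, 0, 0, -0.9]]]}}

```text
time_s: 8.6
eef_pos: [0.5294, -0.2773, 0.111]
tool_rot: [179.7, -36.3, -160.1]
force: [0.3, 1.3, -0.7]
grip_width: 0.022
```

```bash
python3 plan.py .032 .113;  python3 plan.py .032 .078
```

```text
8.6 [ 0.52939351 -0.27730742  0.11101787] [ 0.52921866 -0.27929964  0.10612868] [-0.022, -0.018, 0.044, 0.005, -0.005, -0.001] [ 0.32140993  1.31340283 -0.65948971] 0.021952573701781886
8.6 [ 0.52939351 -0.27730742  0.11101787] [ 0.52921866 -0.27929964  0.07112868] [-0.23, -0.02, 0.326, 0.005, -0.005, -0.001] [ 0.32140993  1.31340283 -0.65948971] 0.021952573701781886
```

Call:
{"name": "step_arm", "arguments": {"targets": [[[-0.05, -0.018, 0.07, 0.005, -0.005, 0, -0.9], [-0.05, -0.02, 0.07, 0.005, -0.005, 0, -0.9], [-0.05, -0.02, 0.07, 0.005, -0.005, 0, -0.9]]]}}

```text
time_s: 8.98
eef_pos: [0.5304, -0.2791, 0.1027]
tool_rot: [-180.0, -36.0, -160.1]
force: [0.1, -0.7, -0.8]
grip_width: 0.0221
```

```bash
python3 plan.py .032 .078
python3 - <<'E'
from h import *
from station import manip
w=manip.capture("wrist"); t=manip.capture("scene")
f=w["frame"].copy()
X=[[sx*.036,k,.058] for sx in(-1,1) for k in(-.047,-.017,.017,.047)]
for q in proj(w,place(STAND,X),True): cv2.circle(f,tuple(np.round(q).astype(int)),1,(0,0,255),-1)
cv2.imwrite("pics/w3.png",np.hstack([cv2.resize(f[60:280,180:380],(400,440),interpolation=cv2.INTER_CUBIC),cv2.resize(t["frame"][130:240,170:270],(400,440),interpolation=cv2.INTER_CUBIC)]))
E
```

```text
8.975 [ 0.53042852 -0.27907913  0.10267657] [ 0.52921866 -0.27929964  0.07112868] [-0.176, 0.002, 0.262, -0.0, -0.0, -0.001] [ 0.1210039  -0.66331133 -0.76437172] 0.022057971084385463
```

View pics/w3.png

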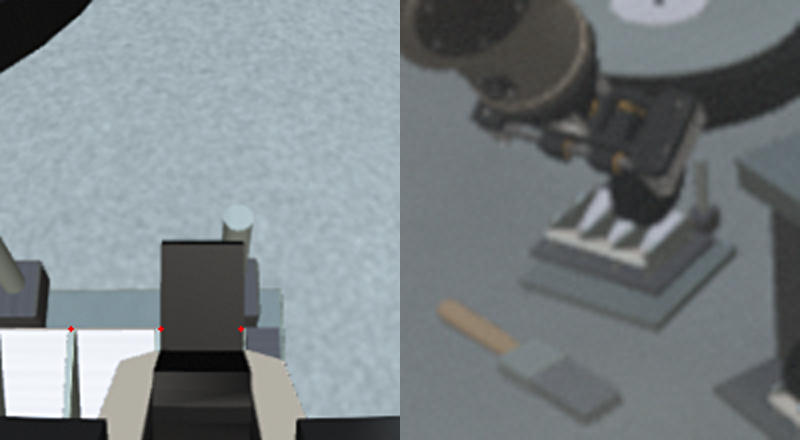

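The puck hangs centred over the right-hand slot as seen in the picture, which is stand +y. It spans columns 161–244 against projected dividers at 161/241. I'll lower it step by step.

Call:
{"name": "step_arm", "arguments": {"targets": [[[-0.04, 0, 0.06, 0, 0, 0, -0.9], [-0.08, 0, 0.12, 0, 0, 0, -0.9], [-0.12, 0.002, 0.17, 0, 0, 0, -0.9], [-0.12, 0.002, 0.17, 0, 0, 0, -0.9]]]}}

```text
time_s: 9.57
eef_pos: [0.5296, -0.2789, 0.0812]
tool_rot: [-180.0, -36.1, -160.1]
force: [-0.6, 0.2, -2.1]
grip_width: 0.0221
```

Call:
{"name": "step_arm", "arguments": {"targets": [[[-0.012, 0, 0.016, 0, 0, 0, -0.9], [-0.024, 0, 0.032, 0, 0, 0, -0.9], [-0.029, 0, 0.04, 0, 0, 0, -0.9], [-0.029, 0, 0.04, 0, 0, 0, -0.9]]]}}

```text
time_s: 10.07
eef_pos: [0.5296, -0.2789, 0.0763]
tool_rot: [-180.0, -36.1, -160.1]
force: [0.5, 0.2, -1.1]
grip_width: 0.0215
```

```bash
python3 plan.py .032 .078
```

```text
10.075 [ 0.52959277 -0.27893869  0.0762633 ] [ 0.52921866 -0.27929964  0.07112868] [-0.026, -0.002, 0.044, 0.0, -0.001, -0.0] [ 0.46181742  0.1678252  -1.05513006] 0.02153976163979178
```

Call:
{"name": "step_arm", "arguments": {"targets": [[[-0.009, 0, 0.012, 0, 0, 0, -0.9], [-0.009, 0, 0.012, 0, 0, 0, -0.9], [-0.009, 0, 0.012, 0, 0, 0, -0.9]]]}}

```text
time_s: 10.45
eef_pos: [0.5297, -0.279, 0.0749]
tool_rot: [-180.0, -36.1, -160.1]
force: [0.8, -0.3, 3.0]
grip_width: 0.0217
```

Call:
{"name": "step_arm", "arguments": {"targets": [[[-0.009, 0, 0.012, 0, 0, 0, -0.9], [-0.009, 0, 0.012, 0, 0, 0, -0.9], [-0.009, 0, 0.012, 0, 0, 0, -0.9]]]}}

```text
time_s: 10.82
eef_pos: [0.5301, -0.2789, 0.0744]
tool_rot: [-180.0, -36.0, -160.1]
force: [2.3, 2.7, 12.5]
grip_width: 0.0218
```

Call:
{"name": "step_arm", "arguments": {"targets": [[[-0.006, 0, 0.008, 0, 0, 0, -0.9], [-0.006, 0, 0.008, 0, 0, 0, -0.9], [-0.006, 0, 0.008, 0, 0, 0, -0.9]]]}}

```text
time_s: 11.2
eef_pos: [0.5303, -0.2789, 0.0743]
tool_rot: [-179.9, -36.0, -160.2]
force: [0.8, 2.8, 12.1]
grip_width: 0.0224
```

Contact came with 12 N upward and almost no side force, so the puck is seated. Release and back out.

Call:
{"name": "step_arm", "arguments": {"targets": [[[0, 0, 0, 0, 0, 0, -0.3], [0, 0, 0, 0, 0, 0, -0.15], [0, 0, 0, 0, 0, 0, -0.15], [0, 0, 0, 0, 0, 0, -0.15]]]}}

```text
time_s: 11.7
eef_pos: [0.5302, -0.2789, 0.0742]
tool_rot: [-179.9, -36.0, -160.2]
force: [-0.3, 0.4, 0.8]
grip_width: 0.04
```

Call:
{"name": "step_arm", "arguments": {"targets": [[[0, 0, -0.3, 0, 0, 0, -0.15], [0, 0, -0.7, 0, 0, 0, -0.15], [0, 0, -1, 0, 0, 0, -0.15], [0, 0, -1, 0, 0, 0, -0.15]]]}}

```text
time_s: 12.2
eef_pos: [0.5872, -0.2584, 0.1563]
tool_rot: [-179.9, -35.9, -160.1]
force: [-0.1, 0.0, -1.1]
grip_width: 0.0396
```

Call:
{"name": "step_arm", "arguments": {"targets": [[[-0.4, 0, -0.5, 0, 0, 0, -0.15], [-0.8, 0, -0.8, 0, 0, 0, -0.15], [-0.8, 0, -0.8, 0, 0, 0, -0.15]]]}}

```text
time_s: 12.58
eef_pos: [0.694, -0.2181, 0.1712]
tool_rot: [-180.0, -35.9, -159.9]
force: [-0.6, 0.3, -1.0]
grip_width: 0.0401
```

Run:
```python
from h import *
from station import manip
s,p,r=state(); print(s["time_s"],p,s["joint_positions"])
w=manip.capture("wrist"); pickle.dump(w,open("w4.pkl","wb"))
f=w["frame"].copy(); h=.0355; a=np.linspace(0,2*np.pi,24,endpoint=False)
X=np.c_[.04*np.cos(a),0*a+.032,h+.046+.04*np.sin(a)]
for dy in(-.011,.011):
  for q in proj(w,place(STAND,X+[0,dy,0]),True): cv2.circle(f,tuple(np.round(q).astype(int)),1,(0,0,255),-1)
print(proj(w,place(STAND,X.mean(0)),True))
cv2.imwrite("pics/w4.png",cv2.resize(f[70:300,150:400],None,fx=2.5,fy=2.5,interpolation=cv2.INTER_CUBIC))
l=np.radians(36);u=np.array([np.sin(l),0,np.cos(l)])
t=tcp(RACK,np.array([.008,-.124,.057])+.15*u); print(t,row(p,r,t,toolR(RACK[2],36)))
```

```text
12.575 [ 0.69402949 -0.21806737  0.17115754] [ -2.05474365  52.89897505  15.80763797  57.4747359    5.35047928
 102.06561524 120.95765953]
[[279.15149406 115.78533444]]
[ 0.62739896 -0.05483143  0.16298123] [0.004, 1.762, 0.103, -0.218, 0.001, 0.3]
```

View pics/w4.png

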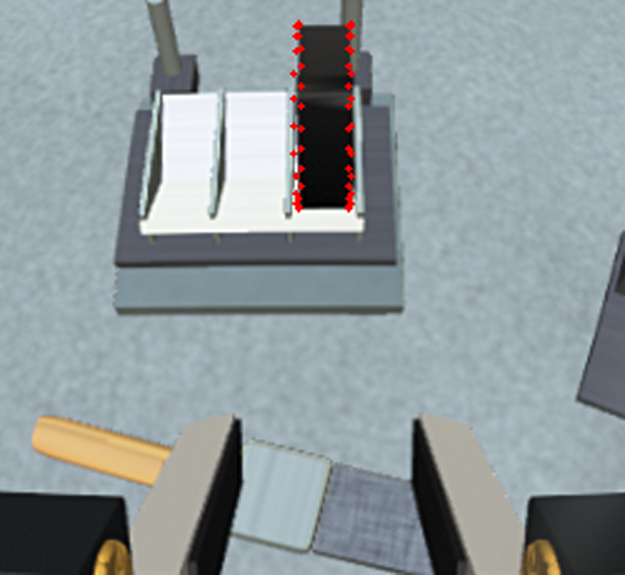

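The puck is seated in the +y place, with its outline matching the projection. Next is the small puck.

Call:
{"name": "step_arm", "arguments": {"targets": [[[0, 0.45, 0, -0.11, 0, 0.15, -0.15], [0, 0.9, 0, -0.21, 0, 0.3, -0.15], [0, 0.9, 0, -0.218, 0, 0.3, -0.15]]]}}

```text
time_s: 13.0
eef_pos: [0.6599, -0.1347, 0.1718]
tool_rot: [-180.0, -36.0, 177.6]
force: [0.5, -0.8, 0.3]
grip_width: 0.04
```

```bash
cat > plan2.py <<'E'
from h import *
l=np.radians(36);u=np.array([np.sin(l),0,np.cos(l)])
s,p,r=state(); print(s["time_s"],p,s["force"])
for b in(.12,.0):
    print(row(p,r,tcp(RACK,np.array([.0085,-.124,.058])+b*u),toolR(RACK[2],36)))
E
python3 plan2.py
```

```text
13.0 [ 0.65985385 -0.13466427  0.17177601] [ 0.47042962 -0.79881787  0.31384566]
[0.24, 0.783, 0.57, 0.003, -0.001, -0.005]
[0.239, 0.78, 1.77, 0.003, -0.001, -0.005]
```

Call:
{"name": "step_arm", "arguments": {"targets": [[[0.1, 0.5, 0.2, 0, 0, 0, -0.15], [0.24, 0.78, 0.57, 0.003, 0, -0.005, -0.15], [0.24, 0.78, 0.57, 0.003, 0, -0.005, -0.15], [0.24, 0.78, 0.57, 0.003, 0, -0.005, -0.15]]]}}

```text
time_s: 13.5
eef_pos: [0.6101, -0.0561, 0.1402]
tool_rot: [-179.9, -36.0, 177.9]
force: [-1.3, 0.1, 0.5]
grip_width: 0.0402
```

```bash
python3 plan2.py;  python3 - <<'E'
from h import *
from station import manip
w=manip.capture("wrist"); f=w["frame"].copy(); a=np.linspace(0,2*np.pi,24,endpoint=False)
X=np.c_[.032*np.cos(a),0*a-.124,.045+.032*np.sin(a)]
for dy in(-.011,.011):
  for q in proj(w,place(RACK,X+[0,dy,0]),True): cv2.circle(f,tuple(np.round(q).astype(int)),1,(0,0,255),-1)
cv2.imwrite("pics/w5.png",cv2.resize(f[70:320,150:410],None,fx=2.3,fy=2.3,interpolation=cv2.INTER_CUBIC))
E
```

```text
13.5 [ 0.61009899 -0.05609134  0.14016751] [-1.26719181  0.1072973   0.45583333]
[-0.004, 0.019, 0.003, -0.001, -0.0, -0.0]
[-0.004, 0.02, 1.203, -0.001, -0.0, -0.0]
```

View pics/w5.png

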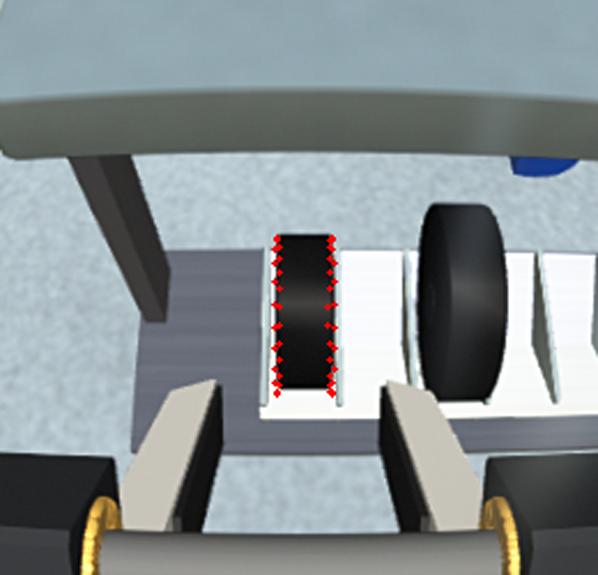

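The small puck is confirmed: its outline fits the 64 mm model, spanning columns 276–333. I'll go in.

Call:
{"name": "step_arm", "arguments": {"targets": [[[0, 0.01, 0.4, 0, 0, 0, -0.15], [0, 0.02, 0.8, 0, 0, 0, -0.15], [0, 0.02, 0.9, 0, 0, 0, -0.15], [0, 0.02, 0.9, 0, 0, 0, -0.15]]]}}

```text
time_s: 14.05
eef_pos: [0.5584, -0.0533, 0.0678]
tool_rot: [-179.9, -36.0, 177.8]
force: [-0.1, -0.1, 0.6]
grip_width: 0.0399
```

Call:
{"name": "step_arm", "arguments": {"targets": [[[0, 0, 0.2, 0, 0, 0, -0.15], [0, 0, 0.3, 0, 0, 0, -0.15], [0, 0, 0.3, 0, 0, 0, -0.15]]]}}

```text
time_s: 14.42
eef_pos: [0.5412, -0.0528, 0.0438]
tool_rot: [-179.9, -36.0, 177.8]
force: [0.1, -0.3, -0.3]
grip_width: 0.0401
```

```bash
python3 plan2.py
```

```text
14.425 [ 0.54120339 -0.05284009  0.04384722] [ 0.13242392 -0.30341512 -0.30110588]
[0.004, 0.011, -1.182, -0.001, 0.001, -0.002]
[0.005, 0.012, 0.018, -0.001, 0.001, -0.002]
```

Call:
{"name": "step_arm", "arguments": {"targets": [[[0, 0.011, 0.01, 0, 0, 0, -0.15], [0, 0.011, 0.01, 0, 0, 0, -0.9], [0, 0.011, 0.01, 0, 0, 0, -0.9], [0, 0.011, 0.01, 0, 0, 0, -0.9], [0, 0.011, 0.01, 0, 0, 0, -0.9]]]}}

```text
time_s: 15.05
eef_pos: [0.5409, -0.0517, 0.0432]
tool_rot: [-179.9, -35.9, 177.8]
force: [0.6, -0.0, 1.0]
grip_width: 0.0218
```

Call:
{"name": "step_arm", "arguments": {"targets": [[[0, 0, -0.15, 0, 0, 0, -0.9], [0, 0, -0.4, 0, 0, 0, -0.9], [0, 0, -0.7, 0, 0, 0, -0.9], [0, 0, -1, 0, 0, 0, -0.9], [0, 0, -1, 0, 0, 0, -0.9]]]}}

```text
time_s: 15.68
eef_pos: [0.6015, -0.054, 0.1259]
tool_rot: [-179.9, -35.7, 177.8]
force: [1.1, 1.0, -1.8]
grip_width: 0.0219
```

```bash
python3 plan.py -.032 .135 "[.0085,0,.0135]"
```

```text
15.675 [ 0.60148357 -0.05403114  0.12593263] [ 0.55288353 -0.33879733  0.13312868] [0.347, -2.864, 0.167, 0.214, 0.004, -0.299] [ 1.10233822  1.00131412 -1.76679071] 0.02193895770749551
```

Call:
{"name": "step_arm", "arguments": {"targets": [[[-0.3, -0.2, -0.4, 0, 0, 0, -0.9], [-0.6, -0.6, -0.9, 0, 0, 0, -0.9], [-0.6, -0.6, -0.9, 0, 0, 0, -0.9]]]}}

```text
time_s: 16.05
eef_pos: [0.7017, -0.1209, 0.1638]
tool_rot: [-179.7, -35.7, 177.6]
force: [-0.9, 0.3, -1.4]
grip_width: 0.0217
```

Call:
{"name": "step_arm", "arguments": {"targets": [[[0, -0.5, 0, 0, 0, 0, -0.9], [0, -1, 0, 0, 0, 0, -0.9], [0, -1, 0, 0, 0, 0, -0.9]]]}}

```text
time_s: 16.42
eef_pos: [0.6955, -0.2256, 0.1631]
tool_rot: [-179.6, -35.8, 177.2]
force: [0.3, 0.6, -1.7]
grip_width: 0.0218
```

Call:
{"name": "step_arm", "arguments": {"targets": [[[0.1, -0.5, 0, 0.1, 0, -0.15, -0.9], [0.3, -1, 0, 0.21, 0.004, -0.3, -0.9], [0.3, -1, 0, 0.214, 0.004, -0.3, -0.9], [0.3, -1, 0, 0.214, 0.004, -0.3, -0.9]]]}}

```text
time_s: 16.92
eef_pos: [0.6667, -0.3225, 0.1808]
tool_rot: [-179.9, -36.1, -160.5]
force: [-0.1, 0.6, -1.6]
grip_width: 0.0223
```

```bash
python3 plan.py -.032 .135 "[.0085,0,.0135]"
```

```text
16.925 [ 0.66673583 -0.32245567  0.18082654] [ 0.55288353 -0.33879733  0.13312868] [0.63, 0.227, 1.05, 0.003, -0.002, -0.006] [-0.14259327  0.63013561 -1.57087466] 0.022293998214687374
```

Call:
{"name": "step_arm", "arguments": {"targets": [[[0.3, 0.1, 0.4, 0, 0, 0, -0.9], [0.63, 0.22, 0.9, 0.003, 0, -0.006, -0.9], [0.63, 0.227, 1.0, 0.003, 0, -0.006, -0.9], [0.63, 0.227, 1.0, 0.003, 0, -0.006, -0.9]]]}}

```text
time_s: 17.42
eef_pos: [0.5559, -0.3367, 0.1365]
tool_rot: [179.9, -36.1, -160.0]
force: [0.2, -0.4, -0.9]
grip_width: 0.0219
```

```bash
python3 plan.py -.032 .105 "[.0085,0,.0135]"
```

```text
17.425 [ 0.55593204 -0.33665173  0.13654848] [ 0.55288353 -0.33879733  0.10312868] [-0.168, -0.01, 0.291, 0.001, -0.002, 0.001] [ 0.15044849 -0.35268778 -0.86408182] 0.021873366266432888
```

Call:
{"name": "step_arm", "arguments": {"targets": [[[-0.06, -0.005, 0.1, 0, 0, 0, -0.9], [-0.12, -0.01, 0.2, 0, 0, 0, -0.9], [-0.168, -0.01, 0.29, 0, 0, 0, -0.9], [-0.168, -0.01, 0.29, 0, 0, 0, -0.9]]]}}

```text
time_s: 17.92
eef_pos: [0.5525, -0.3386, 0.1021]
tool_rot: [179.9, -36.2, -160.0]
force: [0.8, -0.5, -0.5]
grip_width: 0.0218
```

```bash
python3 plan.py -.032 .0725 "[.0085,0,.0135]"
python3 - <<'E'
from h import *
from station import manip
w=manip.capture("wrist")
f=w["frame"].copy()
X=[[sx*.036,k,.0615] for sx in(-1,1) for k in(-.047,-.017,.017,.047)]
for q in proj(w,place(STAND,X),True): cv2.circle(f,tuple(np.round(q).astype(int)),1,(0,0,255),-1)
cv2.imwrite("pics/w6.png",cv2.resize(f[60:280,180:380],None,fx=2.5,fy=2.5,interpolation=cv2.INTER_CUBIC))
E
```

```text
17.925 [ 0.55252946 -0.33862285  0.10209234] [ 0.55288353 -0.33879733  0.07062868] [-0.188, -0.003, 0.252, 0.002, -0.004, 0.001] [ 0.83587922 -0.51010585 -0.51202421] 0.021784693452891028
```

View pics/w6.png

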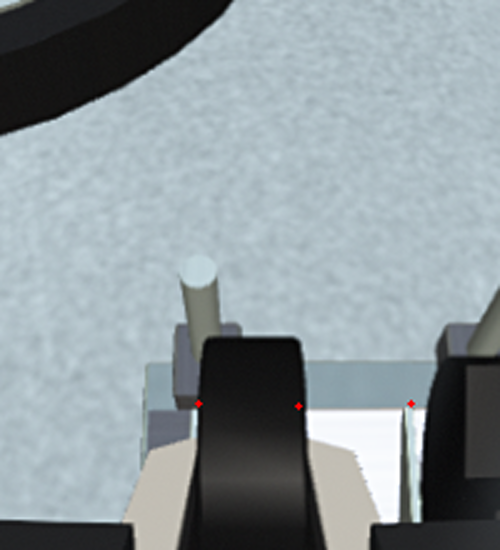

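The puck is aligned with the empty slot. It spans columns 201–303 against dividers at about 199/298, and it is nearer the camera.

Call:
{"name": "step_arm", "arguments": {"targets": [[[-0.05, 0, 0.065, 0, 0, 0, -0.9], [-0.1, -0.003, 0.13, 0, -0.003, 0, -0.9], [-0.147, -0.003, 0.194, 0, -0.003, 0, -0.9], [-0.147, -0.003, 0.194, 0, -0.003, 0, -0.9]]]}}

```text
time_s: 18.48
eef_pos: [0.5529, -0.3387, 0.0777]
tool_rot: [179.9, -36.1, -160.0]
force: [0.1, -0.5, -0.0]
grip_width: 0.0222
```

Call:
{"name": "step_arm", "arguments": {"targets": [[[-0.012, 0, 0.016, 0, 0, 0, -0.9], [-0.018, 0, 0.024, 0, 0, 0, -0.9], [-0.018, 0, 0.024, 0, 0, 0, -0.9]]]}}

```text
time_s: 18.85
eef_pos: [0.553, -0.3387, 0.0747]
tool_rot: [179.9, -36.0, -160.0]
force: [-0.3, -0.5, -1.3]
grip_width: 0.0215
```

```bash
python3 plan.py -.032 .0725 "[.0085,0,.0135]"
```

```text
18.85 [ 0.55300231 -0.33866818  0.07474673] [ 0.55288353 -0.33879733  0.07062868] [-0.023, -0.001, 0.034, 0.002, -0.001, 0.001] [-0.34731533 -0.53376423 -1.32046246] 0.021541426100879217
```

Call:
{"name": "step_arm", "arguments": {"targets": [[[-0.009, 0, 0.012, 0, 0, 0, -0.9], [-0.009, 0, 0.012, 0, 0, 0, -0.9], [-0.009, 0, 0.012, 0, 0, 0, -0.9]]]}}

```text
time_s: 19.23
eef_pos: [0.553, -0.3387, 0.0733]
tool_rot: [179.9, -36.0, -160.0]
force: [0.3, 0.1, -1.5]
grip_width: 0.0218
```

Call:
{"name": "step_arm", "arguments": {"targets": [[[-0.009, 0, 0.012, 0, 0, 0, -0.9], [-0.009, 0, 0.012, 0, 0, 0, -0.9], [-0.009, 0, 0.012, 0, 0, 0, -0.9]]]}}

```text
time_s: 19.6
eef_pos: [0.553, -0.3387, 0.0717]
tool_rot: [179.9, -36.1, -160.0]
force: [-0.2, 1.0, -1.4]
grip_width: 0.0219
```

Call:
{"name": "step_arm", "arguments": {"targets": [[[-0.009, 0, 0.012, 0, 0, 0, -0.9], [-0.009, 0, 0.012, 0, 0, 0, -0.9], [-0.009, 0, 0.012, 0, 0, 0, -0.9]]]}}

```text
time_s: 19.98
eef_pos: [0.5534, -0.3386, 0.0712]
tool_rot: [179.9, -36.0, -160.0]
force: [0.7, 2.6, 9.4]
grip_width: 0.0218
```

Call:
{"name": "step_arm", "arguments": {"targets": [[[-0.006, 0, 0.008, 0, 0, 0, -0.9], [-0.006, 0, 0.008, 0, 0, 0, -0.9], [-0.006, 0, 0.008, 0, 0, 0, -0.9]]]}}

```text
time_s: 20.35
eef_pos: [0.5536, -0.3387, 0.0711]
tool_rot: [179.9, -36.0, -160.1]
force: [0.2, 2.2, 8.5]
grip_width: 0.0221
```

Contact came at the expected height, with about 9 N. Release and retreat.

Call:
{"name": "step_arm", "arguments": {"targets": [[[0, 0, 0, 0, 0, 0, -0.3], [0, 0, 0, 0, 0, 0, -0.15], [0, 0, 0, 0, 0, 0, -0.15], [0, 0, 0, 0, 0, 0, -0.15]]]}}

```text
time_s: 20.85
eef_pos: [0.5535, -0.3387, 0.071]
tool_rot: [179.9, -36.0, -160.1]
force: [0.4, -0.2, -0.1]
grip_width: 0.0398
```

Call:
{"name": "step_arm", "arguments": {"targets": [[[0, 0, -0.3, 0, 0, 0, -0.15], [0, 0, -0.7, 0, 0, 0, -0.15], [0, 0, -1, 0, 0, 0, -0.15], [0, 0, -1, 0, 0, 0, -0.15]]]}}

```text
time_s: 21.35
eef_pos: [0.6106, -0.3184, 0.1532]
tool_rot: [-180.0, -35.9, -160.0]
force: [-0.1, 1.1, -0.6]
grip_width: 0.04
```

Call:
{"name": "step_arm", "arguments": {"targets": [[[-0.4, 0, -0.5, 0, 0, 0, -0.15], [-0.8, 0.4, -0.9, 0, 0, 0, -0.15], [-0.8, 0.4, -0.9, 0, 0, 0, -0.15], [-0.8, 0.4, -0.9, 0, 0, 0, -0.15]]]}}

```text
time_s: 21.85
eef_pos: [0.7071, -0.2404, 0.1779]
tool_rot: [180.0, -36.0, -160.0]
force: [-0.1, -0.9, -0.3]
grip_width: 0.0402
```

Run:
```python
from h import *
from station import manip
s,p,r=state(); print(s["time_s"],p,s["force"])
w=manip.capture("wrist"); t=manip.capture("scene")
f=w["frame"].copy(); h=.0355; a=np.linspace(0,2*np.pi,24,endpoint=False)
for y,rr,c in((.032,.04,.046),(-.032,.032,.037)):
  X=np.c_[rr*np.cos(a),0*a+y,h+c+rr*np.sin(a)]
  for dy in(-.011,.011):
    for q in proj(w,place(STAND,X+[0,dy,0]),True): cv2.circle(f,tuple(np.round(q).astype(int)),1,(0,0,255),-1)
cv2.imwrite("pics/w7.png",np.hstack([cv2.resize(f[60:260,180:380],(400,400),interpolation=cv2.INTER_CUBIC),cv2.resize(t["frame"][150:310,190:350],(400,400),interpolation=cv2.INTER_CUBIC)]))
```

```text
21.85 [ 0.70707437 -0.24036603  0.17790924] [-0.10918268 -0.85704996 -0.34222688]
```

View pics/w7.png

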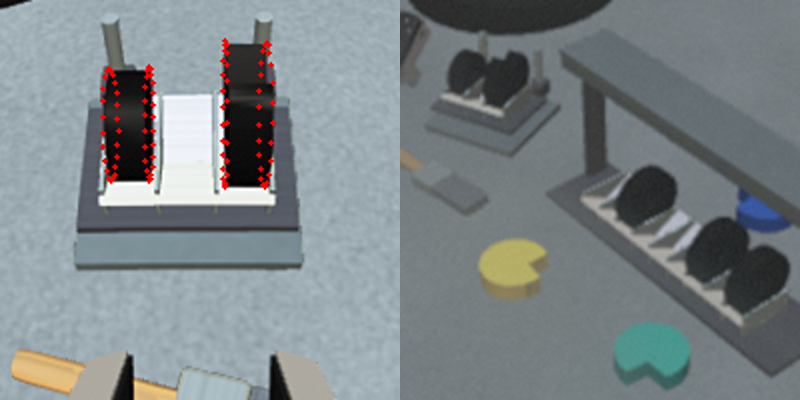

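Both misfits stand in the cradle where the model puts them, and the three good pucks are still in the rack. The brush looks undisturbed and the gripper touches nothing, so I'm handing in.

```bash
python3 -c "
from station import manip
print(manip.sign_off())"
```

```text
the job is handed in; nothing more can be done
None
```

Both misfits now stand on edge in the reject stand, and the job was handed in at about 22 s of the 64 s allowed. The chipped puck went from rack y = 0 to the stand's +y place, and the 64 mm puck from rack y = -124 to its -y place. I lowered each until it touched, at about 12 N and 9 N, before letting go.

- **Last pictures:** both pucks match their projected seated outlines to within a pixel or two. The three good pucks are still upright in the rack, and the brush looks undisturbed.
- **Not checked:** I did not look at the jar and carton again at the end, nor measure the good pucks' positions numerically. The arm never worked near the jar or carton and only passed well above the carton on the way in.
- **Disagreements:** my first fit of the stand from its foot outline was about 5 mm off from the rods and dividers, so I used the latter. Contact also put the V's bottom about 3.5 mm higher than the camera estimate (35.5 mm against 32 mm); the second puck's contact agreed with the higher value.

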